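Load the second mosaic tile on the sloping easel and latch the bar

TASK

One bay of the sloping wooden easel already holds a mosaic tile: take the loose tile from the table and set it down flat, mosaic side up, in the other, empty bay, lowering it in rather than dropping it, until it lies fully home and let it go. Then swing the metal bar down across both tiles until it is fully home in its catch. Leave the tile that is already in its bay and the other things on the table where they are.

Things in the scene. Friction and masses are not known exactly. Their poses are not given: they have to be found in the camera images.
- tile: the loose tile: square grey clay slab 60 x 60 x 24 mm, 0.16 kg, with small mosaic chips on top; it lies flat on the table, to the right of the easel as seen from the robot. Origin: centre of its underside; z up through the mosaic face, x and y along its sides
- tile_set: an identical tile, already lying loose in one bay of the easel, the left or the right one; same origin and axes as tile
- board: the easel's sloping wooden board, 120 mm (x) by 250 mm (y), fixed, sloping 30 degrees (0.524 rad) down towards the robot, with two square bays side by side on it. Origin: centre of its upper face, 60 mm above the table; x points up the slope (away from the robot), y level to the robot's left, z square out of the upper face. Its lower edge is 20 mm above the table
- bay_left (a point): centre of the floor of the left bay (board y = +47 mm, the floor is the board's upper face); its axes are those of board. Each bay is 66 x 66 mm inside, edged by rims 8 mm wide and 7 mm high, sides along board x and y
- bay_right (a point): centre of the floor of the right bay (board y = -47 mm), of the same size; its axes are those of board. The empty bay has only a sheet of paper on its floor
- bar (a joint): angle (rad) of the swing bar, turning parallel to the board's face about a post at the board's left end. 0: closed, lying across both bays along board -y, its end in the catch, at a stop; grows as it swings up the slope; 1.57: pointing straight up the slope (board +x); stop at 1.75. The hinge is slightly stiff (under 1 N at the knob): the bar stays where left. It starts open
- bar_hinge (a point): pivot of the aluminium bar, at board x = 0, y = +105, z = 32 mm; axes as board. The bar is 16 mm wide and 8 mm thick, its underside 28 and its top 36 mm above the board's face: it passes 4 mm over tiles that are fully home and is stopped by one that is not. It closes by moving its knob down the slope
- bar_knob (a point): top of the upright round black knob on the bar's free end, 215 mm from the pivot; 16 mm in diameter and 30 mm tall, from 36 to 66 mm above the board's face, square to the face; it turns with the bar. With the bar open it stands up to 220 mm above the table, in the way of low moves
- catch (a point): the dark steel clip that takes the bar, at board x = 0, y = -88.5 mm; open up the slope; this point is its top, 41 mm above the board's face: keep the fingertips above that when they hold the closed knob
- plate_a: bystander: white plate of clay, 150 mm across, 20 mm high, behind the easel under the swing of the bar; origin under its centre
- plate_b: bystander: the same kind of plate, behind the loose tile; origin under its centre
- stick_glass: bystander: glass of wooden sticks, 68 mm across, up to 130 mm high; origin under its centre
- grout_jar: bystander: jar, 66 mm across, 90 mm high; origin under its centre
- water_pot: bystander: white plastic cup, 90 mm across, 85 mm high; origin under its centre
- brush: bystander: brush lying on the table to the right of the loose tile; origin under its middle
- spreader: bystander: spreader with a wooden handle lying on the table to the left of the easel; origin under its middle
Mind the look-alikes: they are no part of the job. What is shaped like the tile_set but yellow is not meant.

How it is judged:
By the outcome, as a careful person would: the job done as asked, in the order asked, and still so for the second after the job is handed in, with the robot touching nothing.
It also fails if it takes over 61 s, if anything falls off the work surface, if the arm or the gripper's body presses on something with over 40 N, if the wrist force passes 120 N, or if a joint passes its speed limit or range.

ROBOT

A 6-joint arm with a two-finger parallel gripper is mounted at the origin on the work surface. World frame = base frame: x ahead of the robot, y to its left, z up, the work surface at z = 0. Lengths are in m, angles in rad, forces in N, time in s.
With the tool pointing down it reaches from about 0.275 to 0.825 m from the base axis. Payload 4.9 kg.
Tool frame: the origin (TCP) lies between the finger pads; the fingertips stand 22 mm ahead of it and the grasp point (between the pads) lies 3 mm ahead of it; z points along the fingers, y is the direction in which the jaws open and shut (so a half turn about z gives the same grasp; the last joint's range is limited). The gripper opens to 85 mm and grips with 20 to 120 N. Pads are 22 mm wide; open, the fingers measure 114 mm over their backs; the gripper's body (76 mm by 85 mm) begins 54 mm behind the grasp point. The pads swing forward as they close: fully open they stand 13 mm farther back than shut.
Start: joints at [-1.419, 0.326, -0.193, 1.052, 0, 1.437], TCP at [0.155, -0.528, 0.253] pointing down, gripper open.
Joint ranges: [-2.65, 2.65], [-0.97, 1.79], [-1.3, 1.35], [-1.93, 2.1], [-1.47, 1.37], [-3.14, 3.14]. Speed limits (rad/s): [2.57, 2.57, 3.14, 3.14, 3.14, 3.14].

INTERFACE

Orientations are given as [roll, pitch, yaw] about the fixed x, y, z axes, in that order (R = Rz(yaw) Ry(pitch) Rx(roll)).
In Python, from plant import * gives the robot as it stands.
- The arm moves only by the tool arm_command, never from a script. Its argument "plan" is a list of rows, each a list of 7 numbers: the opening, from -1 (shut) to 1 (fully open), then the shift along the tool's x, y, z in cm, then the turn, a rotation vector about the tool's x, y, z in degrees. In form: [[hand, dx, dy, dz, ax, ay, az], ...]. A call has 1 to 5 rows; each row shifts and turns the commanded pose from where the row before left it, along the tool's axes as they then stand; what a row does not reach is not made up. A row lasts 1/12 s, in which the tool goes at most 41.7 mm and 7.16 degrees, less where a joint would pass 70% of its speed; a pose out of reach is approached as far as the arm can. A call with a gripper value outside its range is refused whole. The fingers move at their own pace and stop on an object; the grip force is fixed at half the most. Time passes only in rows, so rows that do not move let the fingers close. It gives the time, the measured TCP pose, the force and the opening at its end, in the units of the state.
- read_state(): the state, without advancing time (a new reading comes with each control period).
- grab_frame(name): name is "scene" or "top" or "wrist"; returns (picture, depth): 400x640x3 uint8, red, green, blue; 400x640 float32, m along the optical axis (not along the pixel's ray), 0 where there is no reading.
- camera_model(name): a dict with "fx", "fy", "cx", "cy" (pixels), "xyz" and "attitude" of the camera in the world. Camera axes: x right, y down, z forward; pixel columns grow to the right and rows downward; lengths in m; the calibration is good to about 2 mm. A picture is of the moment at which its call begins: read the wrist's pose just before it. camera_model takes no time and is no camera call; for the wrist camera it gives the pose at the moment of the call.
- close_job(): hands the job in, once; it reports no verdict.
The state is a dict: "time": time; "q": joint angles; "dq": joint speeds; "joint_efforts": joint torques, N m; "tool_pos": TCP position; "eef_rot": TCP orientation; "force": force on the tool from outside, world axes, zero at the start; "torque": the same for the moment, N m; "opening": opening from 0.0 (shut) to 1.0 (fully open).
Only numpy, scipy, OpenCV 4.12 (cv2) and the standard library are available. Lean on these libraries where they do the work, as an engineer would, in place of code of your own. Each camera call takes 0.05 s, during which the arm holds its last target. There are 200 camera calls.

## Working session

There is one attempt and no reset: what is moved stays moved. The work goes in short steps, Python scripts to look and compute and a tool call to move; the robot and the scene stay as the last step left them, time stands still between calls to the robot, and variables do not carry over. Pictures are saved under pics/ and viewed, about 8 in all and at most 12, crops included, and the job is handed in when it is done.

Besides the shell and the picture viewer there is one more tool, called after "Request:" by a JSON object that holds its "api" and its "payload", one argument or row to a line. arm_command: Moves the arm, as the interface text tells. Its arguments: {"type":"object","properties":{"plan":{"type":"array","items":{"type":"array","items":{"type":"number"}}}},"required":["plan"]}

```bash
mkdir -p pics; ls; cat > h.py <<'E'
from plant import *
import numpy as np, cv2
from scipy.spatial.transform import Rotation as R
def att(m):
    a=np.array(m["attitude"],float)
    return a if a.shape==(3,3) else R.from_euler('xyz',a).as_matrix()
def cloud(name):
    m=camera_model(name); p,d=grab_frame(name)
    v,u=np.mgrid[0:400,0:640]
    c=np.stack([(u-m["cx"])/m["fx"]*d,(v-m["cy"])/m["fy"]*d,d],-1)
    return p,d,c@att(m).T+np.array(m["xyz"])
E
python3 - <<'E'
from h import *
for n in("scene","top"):
    print(n,camera_model(n)); p,d,w=cloud(n)
    cv2.imwrite(f"pics/{n}0.png",p[...,::-1]); np.savez(f"{n}0.npz",p=p,d=d,w=w)
print(read_state())
E
```

```text
pics
scene {'fx': 387.43455966848165, 'fy': 387.43455966848165, 'cx': 316.73744956410025, 'cy': 202.1494548309039, 'xyz': array([0.87046797, 0.47746462, 1.02381673]), 'attitude': array([-2.56165019e+00,  2.01900429e-03,  2.57420364e+00])}
top {'fx': 415.57550562139267, 'fy': 415.57550562139267, 'cx': 325.99596338416154, 'cy': 198.36865193430268, 'xyz': array([ 0.43164002, -0.01657519,  1.28824216]), 'attitude': array([-3.05697254,  0.00386644, -1.58439545])}
{'time': 0.1, 'q': array([-1.41921328e+00,  3.26847230e-01, -1.93475706e-01,  1.05203380e+00,
        1.74370577e-05,  1.43659775e+00]), 'dq': array([-0.00373059,  0.00045477,  0.00415244, -0.00127317, -0.00092984,
        0.0011175 ]), 'joint_efforts': array([-7.02785255e-04, -4.44241941e+01,  2.63036424e+01,  8.00561247e-03,
       -2.10974986e-04, -1.09827803e-05]), 'tool_pos': array([ 0.1549903 , -0.52719513,  0.25259551]), 'eef_rot': array([-3.14004861e+00, -2.26056729e-04,  2.85781439e-01]), 'force': array([-0.09224548,  0.30848795,  0.68790024]), 'torque': array([-0.0309559 , -0.0364252 , -0.01102671]), 'opening': 0.9997388399658556}
```

View pics/top0.png

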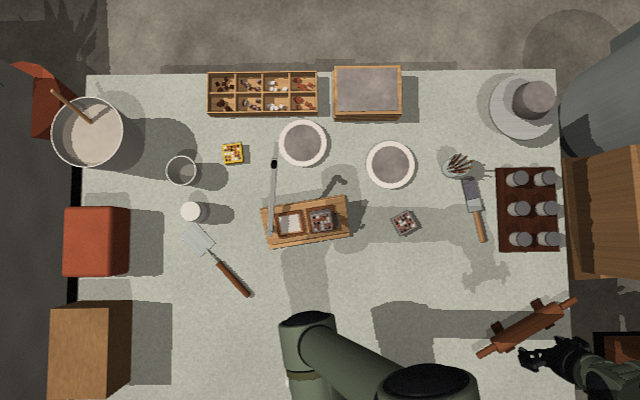

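View pics/scene0.png

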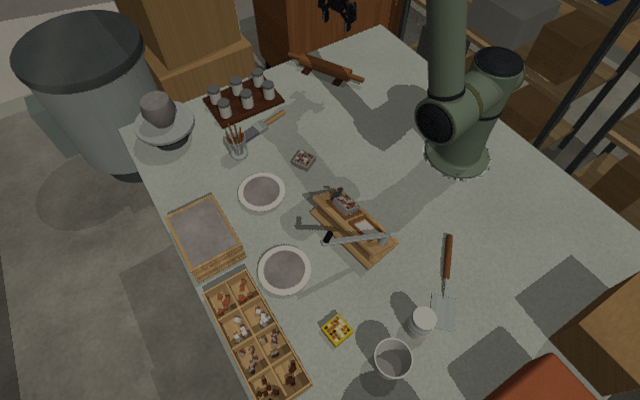

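The top view shows the loose tile at (404,222). The easel is at (305,222), with its empty left bay at (290,223) and tile_set at (320,220). The bar is open, running from about (270,230) up to the knob at (275,163).

Things that could pass for the loose tile:
- **Set tile:** (320,220), already in its bay.
- **Yellow tile:** (233,153), the decoy.
- **Grey slab box:** (367,90), too large.

The grey mosaic one at (404,222), right of the easel, is the match.

```bash
python3 - <<'E'
from h import *
z=np.load("top0.npz"); p,d,w=z["p"],z["d"],z["w"]
# table check
print("table z",np.median(w[230:300,100:180,2][d[230:300,100:180]>0]), np.median(w[250:290,420:460,2]))
def rect(mask):
    P=w[mask][:,:2].astype(np.float32); return cv2.minAreaRect(P),len(P)
m=np.zeros(d.shape,bool); m[205:242,385:425]=1
t=m&(w[...,2]>.017)&(w[...,2]<.04); print("tile",rect(t),np.median(w[t][:,2]))
# board plane: wood-coloured points
m[:]=0; m[190:252,255:356]=1
hsv=cv2.cvtColor(p,cv2.COLOR_RGB2HSV)
wood=m&(hsv[...,1]>90)&(w[...,2]>.015)&(w[...,2]<.13)
P=w[wood]
# iterative: height above plane with slope 30deg
for yaw in [0]:
    A=np.c_[P[:,:2],np.ones(len(P))]; k=np.ones(len(P),bool)
    for i in range(6):
        c=np.linalg.lstsq(A[k],P[k,2],rcond=None)[0]; r=P[:,2]-A@c; k=r<np.std(r[k])*1.0
    print("plane",c,"slope",np.degrees(np.arctan(np.hypot(c[0],c[1]))),"yaw",np.degrees(np.arctan2(c[1],c[0])),r[k].std(),k.sum())
print("wood rect",cv2.minAreaRect(P[:,:2].astype(np.float32)))
# bar knob
m[:]=0; m[150:200,262:290]=1
t=m&(w[...,2]>.13); print("knobbar",w[t].min(0),w[t].max(0)); kk=m&(w[...,2]>.195);print(np.median(w[kk],0),kk.sum(),np.argwhere(kk).mean(0))
big=cv2.resize(np.hstack([p[140:260,250:360],p[140:260,360:430]])[...,::-1],None,fx=4.4,fy=4.4,interpolation=cv2.INTER_CUBIC)
cv2.imwrite("pics/crop1.png",big)
E
```

```text
table z 0.002742720721579106 0.0015168286789654095
tile (((0.46190619468688965, -0.2468828558921814), (0.06001284718513489, 0.06016035005450249), 27.945816040039062), 397) 0.02586465893310419
plane [ 0.57403605  0.09121652 -0.21478702] slope 30.166790089853244 yaw 9.029027515074251 0.009195595002701167 2053
wood rect ((0.46992743015289307, 0.04949119687080383), (0.12920816242694855, 0.2475748509168625), 8.743077278137207)
knobbar [ 0.43164002 -0.01657519  0.14270685] [0.63398259 0.14420219 1.28824216]
[0.61586456 0.12263493 0.21856788] 68 [163.39705882 273.32352941]
```

View pics/crop1.png

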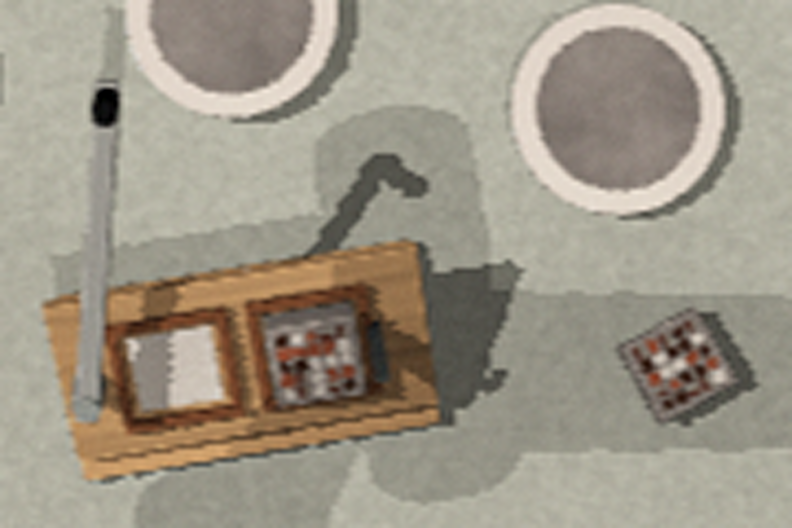

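The crop confirms it: the grey mosaic tile lies at the right with its sides turned about 28°. The left bay is empty with paper on its floor, the right bay is filled, and the bar is open at the left. I'll write a move planner and go above the tile.

```bash
cat >> h.py <<'E'
def pose():
    s=read_state(); return np.array(s["tool_pos"]),R.from_euler('xyz',s["eef_rot"])
def plan(hand,pt,Rt,n,start=None,nd=(2,1)):
    """n equal rows to (pt,Rt): straight line + slerp, rounded, error carried on; returns end pose"""
    p,r=start or pose(); p=p.copy(); p0,r0=p.copy(),r; rv=(r0.inv()*Rt).as_rotvec(); out=[]
    for i in range(1,n+1):
        tp=p0+(pt-p0)*i/n; tr=r0*R.from_rotvec(rv*i/n)
        d=np.round(r.inv().apply(tp-p)*100,nd[0]); a=np.round(np.degrees((r.inv()*tr).as_rotvec()),nd[1])
        out.append([hand,*(d+0.).tolist(),*(a+0.).tolist()]); p=p+r.apply(d/100); r=r*R.from_rotvec(np.radians(a))
    for k in range(0,n,5): print(str(out[k:k+5]).replace(" ",""))
    mx=np.array(out); print("max mm",np.linalg.norm(mx[:,1:4],axis=1).max()*10,"deg",np.linalg.norm(mx[:,4:],axis=1).max())
    return p,r
down=lambda yaw: R.from_euler('xyz',[np.pi,0,np.radians(yaw)])
def status():
    s=read_state(); print("t",round(s["time"],2),"pos",np.round(s["tool_pos"],4),"rpy",np.round(np.degrees(s["eef_rot"]),2),"F",np.round(s["force"],1),"op",round(s["opening"],3),"q",np.round(s["q"],2))
E
python3 - <<'E'
from h import *
plan(1,np.array([.46,-.247,.19]),down(118),15,nd=(1,0))
# board frame estimate
z=np.load("top0.npz"); p,d,w=z["p"],z["d"],z["w"]
yaw=np.radians(8.8); ux=np.array([np.cos(yaw),np.sin(yaw)]); uy=np.array([-np.sin(yaw),np.cos(yaw)])
m=np.zeros(d.shape,bool); m[190:252,255:356]=1
hsv=cv2.cvtColor(p,cv2.COLOR_RGB2HSV)
wood=m&(hsv[...,1]>90)&(w[...,2]>.015)&(w[...,2]<.13); P=w[wood]; a,b=P[:,:2]@ux,P[:,:2]@uy
up=a>np.percentile(a,97); print("upper edge a",np.percentile(a,99.5),"z",np.median(P[up,2]),"b range",np.percentile(b,[.3,99.7]))
for lo in np.arange(a.min(),a.max(),.01):
    k=(a>=lo)&(a<lo+.01)&(b<b.min()+.03); k2=(a>=lo)&(a<lo+.01)&(b>b.max()-.02)
    print(round(lo+.005,3),np.median(P[k,2]) if k.any() else 0,np.median(P[k2,2]) if k2.any() else 0)
E
```

```text
[[1,2.5,-1.2,0.4,0.0,0.0,-7.0],[1,2.6,-0.9,0.4,0.0,0.0,-7.0],[1,2.7,-0.6,0.5,0.0,0.0,-6.0],[1,2.7,-0.3,0.4,0.0,0.0,-7.0],[1,2.8,0.0,0.4,0.0,0.0,-7.0]]
[[1,2.7,0.4,0.4,0.0,0.0,-7.0],[1,2.7,0.7,0.4,0.0,0.0,-6.0],[1,2.6,1.0,0.5,0.0,0.0,-7.0],[1,2.4,1.3,0.4,0.0,0.0,-7.0],[1,2.3,1.6,0.4,0.0,0.0,-7.0]]
[[1,2.0,1.8,0.4,0.0,0.0,-7.0],[1,1.9,2.1,0.4,0.0,0.0,-6.0],[1,1.6,2.2,0.5,0.0,0.0,-7.0],[1,1.3,2.5,0.4,0.0,0.0,-7.0],[1,1.0,2.5,0.4,0.0,0.0,-7.0]]
max mm 28.600699292150185 deg 7.0
upper edge a 0.5353563629508097 z 0.08425425115246643 b range [-0.14609341  0.10008092]
0.412 0.016814368035345417 0.01834782882834629
0.422 0.0336398409705434 0.032166902249575635
0.432 0.03788504183969654 0.03689136428713469
0.442 0.04403131937770133 0.04339157643168767
0.452 0.050371824018867195 0.06996657661110406
0.462 0.05699491027121906 0.055682846524038765
0.472 0.06150351153220335 0.061726712060995115
0.482 0.06759557426057339 0.06793202210686633
0.492 0.07325630835833474 0.07221143341413838
0.502 0.07940822470748166 0.07911415456989634
0.512 0.08542626336789572 0.08502580801490822
0.522 0.08850771830909943 0.0884572802541197
0.532 0.08134365025723156 0.08362365528661864
```

Request:
{"api": "arm_command", "payload": {
  "plan": [
    [1,2.5,-1.2,0.4,0,0,-7],
    [1,2.6,-0.9,0.4,0,0,-7],
    [1,2.7,-0.6,0.5,0,0,-6],
    [1,2.7,-0.3,0.4,0,0,-7],
    [1,2.8,0,0.4,0,0,-7]
  ]
}}

```text
time: 0.52
tool_pos: [0.2571, -0.4329, 0.2317]
eef_rot: [-3.141, -0.0, 0.885]
force: [0.4, -0.1, -0.4]
opening: 1.0
```

Request:
{"api": "arm_command", "payload": {
  "plan": [
    [1,2.7,0.4,0.4,0,0,-7],
    [1,2.7,0.7,0.4,0,0,-6],
    [1,2.6,1.0,0.5,0,0,-7],
    [1,2.4,1.3,0.4,0,0,-7],
    [1,2.3,1.6,0.4,0,0,-7]
  ]
}}

```text
time: 0.93
tool_pos: [0.3594, -0.3397, 0.2108]
eef_rot: [-3.141, -0.0, 1.479]
force: [0.6, -0.3, -0.6]
opening: 1.002
```

Request:
{"api": "arm_command", "payload": {
  "plan": [
    [1,2.0,1.8,0.4,0,0,-7],
    [1,1.9,2.1,0.4,0,0,-6],
    [1,1.6,2.2,0.5,0,0,-7],
    [1,1.3,2.5,0.4,0,0,-7],
    [1,1.0,2.5,0.4,0,0,-7]
  ]
}}

```text
time: 1.35
tool_pos: [0.4604, -0.2461, 0.1897]
eef_rot: [-3.141, -0.001, 2.072]
force: [0.2, -0.4, 0.3]
opening: 1.0
```

```bash
python3 - <<'E'
from h import *
status()
p,d,w=cloud("wrist"); cv2.imwrite("pics/w1.png",p[...,::-1]); np.savez("w1.npz",p=p,d=d,w=w)
status()
t=(w[...,2]>.018)&(w[...,2]<.035)&(d>0)&(np.hypot(w[...,0]-.462,w[...,1]+.247)<.06)
print(cv2.minAreaRect(w[t][:,:2].astype(np.float32)),np.median(w[t][:,2]),t.sum())
# fingers: points near TCP in tool frame
pt,r=pose(); L=r.inv().apply((w-pt).reshape(-1,3)); k=(d.ravel()>0)&(np.abs(L[:,0])<.02)&(abs(L[:,1])<.07)&(L[:,2]<.06)&(L[:,2]>-.06)
for s in(1,-1):
    K=L[k&(s*L[:,1]>0)]; print(len(K), K.min(0) if len(K) else 0, K.max(0) if len(K) else 0)
E
```

```text
t 1.35 pos [ 0.4604 -0.2461  0.1897] rpy [-1.7999e+02 -4.0000e-02  1.1873e+02] F [ 0.2 -0.4  0.3] op 1.0 q [-0.63  0.33 -0.36  0.88  0.    0.44]
t 1.4 pos [ 0.463  -0.243   0.1891] rpy [ 1.7982e+02 -1.3000e-01  1.1920e+02] F [1.9 2.5 0. ] op 0.999 q [-0.63  0.33 -0.36  0.88  0.    0.43]
((0.4617626667022705, -0.24821972846984863), (0.060043323785066605, 0.06018541753292084), 28.23078727722168) 0.02465167026472398 4505
15089 [-1.21768619e-02  1.71549097e-05 -5.99984094e-02] [0.01764146 0.06995045 0.00805732]
13749 [-0.01201215 -0.06999862 -0.0599998 ] [ 1.83054076e-02 -2.92279167e-05  8.13077354e-03]
```

View pics/w1.png

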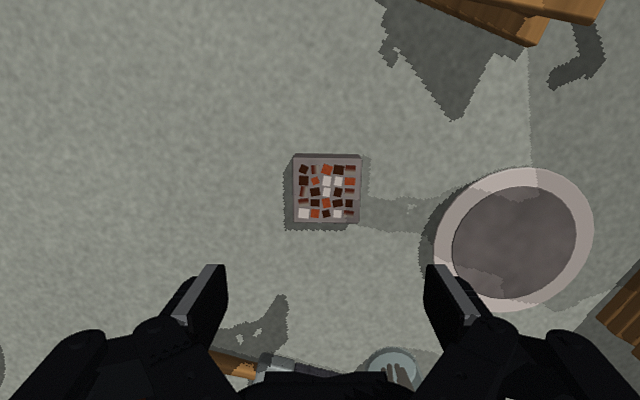

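The wrist view shows the tile at (327,190), clear around it, with the plate at (515,240) out of the way. The open fingertips measure about 8 mm ahead of the TCP, so at 60 mm opening they should stand about 17 mm ahead. I'll descend to TCP z 0.027.

```bash
python3 - <<'E'
from h import *
status()
plan(1,np.array([.4618,-.2478,.0270]),down(118.2),7)
E
```

```text
t 1.4 pos [ 0.463  -0.243   0.1891] rpy [ 1.7982e+02 -1.3000e-01  1.1920e+02] F [1.9 2.5 0. ] op 0.999 q [-0.63  0.33 -0.36  0.88  0.    0.43]
[[1,-0.06,-0.06,2.32,0.0,0.0,0.1],[1,-0.05,-0.05,2.31,0.1,0.0,0.2],[1,-0.06,-0.05,2.32,0.0,-0.1,0.1],[1,-0.06,-0.05,2.31,0.0,0.0,0.2],[1,-0.05,-0.05,2.32,0.0,0.0,0.1]]
[[1,-0.05,-0.05,2.31,0.1,0.0,0.2],[1,-0.06,-0.05,2.32,0.0,0.0,0.1]]
max mm 23.21551205552012 deg 0.223606797749979
```

Request:
{"api": "arm_command", "payload": {
  "plan": [
    [1,0,0,3,0,0,0],
    [1,0,0,3,0,0,0],
    [1,0,0,3,0,0,0],
    [1,0,0,3,0,0,0],
    [1,0,0,2,0,0,0]
  ]
}}

```text
time: 1.82
tool_pos: [0.4581, -0.2464, 0.0475]
eef_rot: [-3.14, -0.003, 2.066]
force: [-0.0, 0.4, 0.1]
opening: 0.999
```

Request:
{"api": "arm_command", "payload": {
  "plan": [
    [1,0,0,0,0,0,0],
    [1,0,0,0,0,0,0]
  ]
}}

```text
time: 1.98
tool_pos: [0.4585, -0.2467, 0.0494]
eef_rot: [-3.14, -0.003, 2.066]
force: [-0.7, -0.1, 0.7]
opening: 1.001
```

```bash
python3 - <<'E'
from h import *
status()
plan(1,np.array([.4618,-.2478,.0270]),down(118.2),2)
E
```

```text
t 1.98 pos [ 0.4585 -0.2467  0.0494] rpy [-1.7992e+02 -1.7000e-01  1.1835e+02] F [-0.7 -0.1  0.7] op 1.001 q [-0.64  0.51 -0.51  0.55 -0.    0.44]
[[1,-0.13,0.12,1.12,0.0,-0.1,0.1],[1,-0.13,0.12,1.12,-0.1,-0.1,0.0]]
max mm 11.338871196023 deg 0.14142135623730953
```

Request:
{"api": "arm_command", "payload": {
  "plan": [
    [1,-0.13,0.12,1.1,0,0,0],
    [1,-0.13,0.12,1.1,0,-0.2,0],
    [1,0,0,0,0,0,0]
  ]
}}

```text
time: 2.23
tool_pos: [0.4634, -0.2488, 0.028]
eef_rot: [3.141, 0.004, 2.066]
force: [0.0, -0.2, -0.0]
opening: 1.001
```

Request:
{"api": "arm_command", "payload": {
  "plan": [
    [-1,0,0,0,0,0,0],
    [-1,0,0,0,0,0,0],
    [-1,0,0,0,0,0,0],
    [-1,0,0,0,0,0,0],
    [-1,0,0,0,0,0,0]
  ]
}}

```text
time: 2.65
tool_pos: [0.4636, -0.2491, 0.0297]
eef_rot: [3.141, 0.005, 2.066]
force: [-1.6, 0.7, 6.1]
opening: 0.685
```

```bash
python3 - <<'E'
from h import *
status()
E
```

```text
t 2.65 pos [ 0.4636 -0.2491  0.0297] rpy [179.96   0.31 118.37] F [-1.6  0.7  6.1] op 0.685 q [-0.63  0.54 -0.52  0.5  -0.    0.44]
```

Request:
{"api": "arm_command", "payload": {
  "plan": [
    [-1,0,0,-1,0,0,0],
    [-1,0,0,-2.5,0,0,0],
    [-1,0,0,-4,0,0,0],
    [-1,0,0,-4,0,0,0],
    [-1,0,0,-4,0,0,0]
  ]
}}

```text
time: 3.07
tool_pos: [0.4622, -0.2476, 0.1857]
eef_rot: [-3.142, 0.003, 2.066]
force: [1.5, -0.4, -1.9]
opening: 0.682
```

```bash
cat >> h.py <<'E'
def board(yaw=8.8,a=.4695,b=-.023,z=.06):
    y=np.radians(yaw); B=R.from_euler('z',y)*R.from_euler('y',-np.pi/6)
    return np.array([np.cos(y)*a-np.sin(y)*b,np.sin(y)*a+np.cos(y)*b,z]),B
def tool_on(B): # tool z=-board z, tool y=+board x, tool x=+board y
    M=B.as_matrix(); return R.from_matrix(np.c_[M[:,1],M[:,0],-M[:,2]])
E
python3 - <<'E'
from h import *
status()
O,B=board(); Rt=tool_on(B); print(np.degrees(Rt.as_euler('xyz')))
pt=O+B.apply([0,.047,.0297+.075]); print(pt)
plan(-1,pt,Rt,10,nd=(1,0))
E
```

```text
t 3.07 pos [ 0.4622 -0.2476  0.1857] rpy [-180.      0.18  118.37] F [ 1.5 -0.4 -1.9] op 0.682 q [-0.63  0.33 -0.37  0.87 -0.    0.44]
[150.    0.   98.8]
[0.40856781 0.08753552 0.15067286]
[[-1,3.2,1.1,0.3,-3.0,0.0,2.0],[-1,3.2,1.0,0.4,-3.0,-1.0,2.0],[-1,3.3,0.9,0.4,-3.0,0.0,2.0],[-1,3.3,0.7,0.5,-3.0,-1.0,2.0],[-1,3.4,0.6,0.4,-3.0,0.0,2.0]]
[[-1,3.3,0.4,0.4,-3.0,-1.0,1.0],[-1,3.4,0.4,0.4,-3.0,0.0,2.0],[-1,3.4,0.2,0.4,-3.0,-1.0,2.0],[-1,3.4,0.1,0.3,-3.0,0.0,2.0],[-1,3.4,-0.1,0.4,-3.0,-1.0,2.0]]
max mm 34.75629439396553 deg 3.7416573867739413
```

Request:
{"api": "arm_command", "payload": {
  "plan": [
    [-1,3.2,1.1,0.3,-3,0,2],
    [-1,3.2,1.0,0.4,-3,-1,2],
    [-1,3.3,0.9,0.4,-3,0,2],
    [-1,3.3,0.7,0.5,-3,-1,2],
    [-1,3.4,0.6,0.4,-3,0,2]
  ]
}}

```text
time: 3.48
tool_pos: [0.4356, -0.0786, 0.1661]
eef_rot: [2.874, 0.015, 1.887]
force: [0.9, 0.7, -2.0]
opening: 0.684
```

Request:
{"api": "arm_command", "payload": {
  "plan": [
    [-1,3.3,0.4,0.4,-3,-1,1],
    [-1,3.4,0.4,0.4,-3,0,2],
    [-1,3.4,0.2,0.4,-3,-1,2],
    [-1,3.4,0.1,0.3,-3,0,2],
    [-1,3.4,-0.1,0.4,-3,-1,2]
  ]
}}

```text
time: 3.9
tool_pos: [0.4086, 0.0882, 0.1494]
eef_rot: [2.608, -0.0, 1.721]
force: [1.2, 1.0, -2.0]
opening: 0.681
```

Request:
{"api": "arm_command", "payload": {
  "plan": [
    [-1,0,0,0,0,0,0],
    [-1,0,0,0,0,0,0]
  ]
}}

```text
time: 4.07
tool_pos: [0.4063, 0.0902, 0.1475]
eef_rot: [2.615, 0.001, 1.732]
force: [-0.2, -0.7, -1.5]
opening: 0.682
```

```bash
python3 - <<'E'
from h import *
status()
p,d,w=cloud("wrist"); cv2.imwrite("pics/w2.png",p[...,::-1]); pt,r=pose(); np.savez("w2.npz",p=p,d=d,w=w,pt=pt,r=r.as_matrix())
E
```

```text
t 4.07 pos [0.4063 0.0902 0.1475] rpy [1.4985e+02 7.0000e-02 9.9240e+01] F [-0.2 -0.7 -1.5] op 0.682 q [-0.02 -0.07 -1.17 -0.04  0.09  1.41]
```

View pics/w2.png

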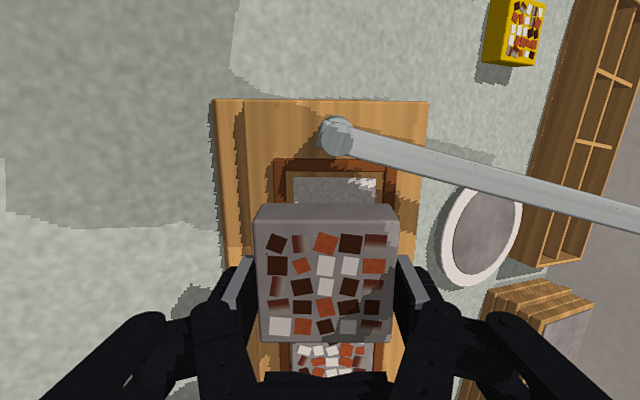

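The wrist view shows the tile held level, with its top at (255–395, 205–340). The empty bay lies behind it (rim top edge about (280–380,165)), and the hinge post is at (338,138). I'll measure the tile, board and bay in the tool frame from this one picture, so calibration errors cancel.

```bash
python3 - <<'E'
from h import *
z=np.load("w2.npz"); p,d,w,pt,r=[z[k] for k in("p","d","w","pt","r")]
L=(w-pt)@r   # tool frame
hsv=cv2.cvtColor(p,cv2.COLOR_RGB2HSV)
t=(d>0)&(abs(L[...,2]-.006)<.008)&(np.abs(L[...,1])<.045)&(abs(L[...,0])<.05); t[:, :245]=0;t[:,405:]=0;t[345:]=0;t[:200]=0
T=L[t]; A=np.c_[T[:,:2],np.ones(len(T))]; c=np.linalg.lstsq(A,T[:,2],rcond=None)[0]
print("tile top: plane",c,"rect",cv2.minAreaRect(T[:,:2].astype(np.float32)),len(T), "pct x",np.percentile(T[:,0],[.5,99.5]),"y",np.percentile(T[:,1],[.5,99.5]))
# board surface: bare wood areas in image
S=np.zeros(d.shape,bool); S[104:118,235:420]=1; S[125:260,220:232]=1; S[160:200,400:415]=1; S[170:230,248:268]=1
S&=(d>0)&(hsv[...,1]>60)
Q=L[S]; A=np.c_[Q[:,:2],np.ones(len(Q))]; k=np.ones(len(Q),bool)
for i in range(8):
    c=np.linalg.lstsq(A[k],Q[k,2],rcond=None)[0]; res=Q[:,2]-A@c; k=abs(res)<max(.0012,1.5*np.std(res[k]))
print("board plane",c,"tilt deg",np.degrees(c[:2]),res[k].std(),k.sum(),len(Q))
H=(c[2]+c[0]*L[...,0]+c[1]*L[...,1])-L[...,2]   # height over board
np.save("H2.npy",H)
bd=(d>0)&(abs(H)<.004)&(hsv[...,1]>50); bd[:,:200]=0; bd[:,440:]=0; bd[280:]=0
print("board extents y",[np.percentile(L[y][bd[y]][:,1],[1,99]).round(4) if bd[y].sum()>5 else 0 for y in (110,125,170,190,210,230)])
x0=L[bd]; print("board +y edge L x",np.percentile(x0[:,0],[99,99.7]))
# edge angle by column: max row
pts=[]
for u in range(225,425,8):
    v=np.argwhere(bd[:,u]).ravel()
    if len(v): pts.append(L[v.min(),u,:2])
pts=np.array(pts); f=np.polyfit(pts[:,1],pts[:,0],1); print("top edge x=f(y)",f,np.degrees(np.arctan(f[0])), np.std(pts[:,0]-np.polyval(f,pts[:,1])))
rim=(d>0)&(H>.005)&(H<.009)&(hsv[...,1]>60); rim[:,:260]=0;rim[:,400:]=0;rim[205:]=0;rim[150:]&=True
X=L[rim]; print("rim x",np.percentile(X[:,0],[1,99]),"y",np.percentile(X[:,1],[1,99]),len(X))
big=cv2.resize(p[95:215,205:435][...,::-1],None,fx=3.4,fy=3.4); cv2.imwrite("pics/w2c.png",big)
post=(d>0)&(H>.033)&(H<.04)&(hsv[...,1]<60); post[160:]=0; post[:,:300]=0; post[:,355:]=0
if post.any(): X=L[post]; print("post circ",cv2.minEnclosingCircle(X[:,:2].astype(np.float32)),len(X), np.median(X[:,2]))
for v in range(150,204,6): print(v,[(u,round(H[v,u]*1000,1)) for u in range(270,395,10)])
E
```

```text
tile top: plane [0.02065663 0.00256645 0.00453589] rect ((0.0027682390064001083, -0.002978440374135971), (0.06099635735154152, 0.06903119385242462), 0.14362859725952148) 18733 pct x [-0.02633431  0.03287532] y [-0.03366915  0.02772594]
board plane [-0.06764991 -0.00880708  0.10843344] tilt deg [-3.87605432 -0.50460871] 0.0006199439453735613 2290 5336
board extents y [array([-0.0544,  0.0619]), array([-0.0548,  0.0618]), array([-0.074 ,  0.0475]), array([-0.0752,  0.0622]), array([-0.0771,  0.0618]), array([-0.0768,  0.0454])]
board +y edge L x [0.07642262 0.07652745]
top edge x=f(y) [0.33004261 0.07056147] 18.26509166456355 0.01914091579693852
rim x [0.00889149 0.03998386] y [-0.04715511  0.04383178] 756
post circ ((0.05632757768034935, 0.004696414805948734), 0.01356678269803524) 771 0.06541919062373441
150 [(270, np.float64(2.4)), (280, np.float64(1.7)), (290, np.float64(1.8)), (300, np.float64(2.4)), (310, np.float64(2.5)), (320, np.float64(1.7)), (330, np.float64(40.1)), (340, np.float64(39.8)), (350, np.float64(36.4)), (360, np.float64(36.2)), (370, np.float64(37.9)), (380, np.fl
[... 1890 characters left out ...]
.float64(3.9)), (380, np.float64(2.6)), (390, np.float64(10.2))]
192 [(270, np.float64(3.3)), (280, np.float64(9.7)), (290, np.float64(3.9)), (300, np.float64(4.3)), (310, np.float64(4.8)), (320, np.float64(6.2)), (330, np.float64(5.5)), (340, np.float64(4.8)), (350, np.float64(4.7)), (360, np.float64(5.2)), (370, np.float64(2.9)), (380, np.float64(3.4)), (390, np.float64(11.3))]
198 [(270, np.float64(5.1)), (280, np.float64(11.1)), (290, np.float64(3.8)), (300, np.float64(5.0)), (310, np.float64(5.6)), (320, np.float64(5.7)), (330, np.float64(4.6)), (340, np.float64(3.9)), (350, np.float64(5.4)), (360, np.float64(3.6)), (370, np.float64(4.4)), (380, np.float64(2.6)), (390, np.float64(9.9))]
```

```bash
python3 - <<'E'
from h import *
z=np.load("w2.npz"); p,d,w,pt,r=[z[k] for k in("p","d","w","pt","r")]
L=(w-pt)@r
m=camera_model("wrist"); C=(np.array(m["xyz"])-pt)@r; A=r.T@att(m); print("cam in tool",C,"axes",A.round(3).tolist(), m["fx"],m["cx"],m["cy"])
for v in (215,240,260,280,300): 
    print(v,[(u,*(L[v,u]*1000).round(1)) for u in list(range(246,264,3))+list(range(386,404,3))])
print("col325",[(v,*(L[v,325]*1000).round(0)) for v in range(200,236,3)],[(v,*(L[v,325]*1000).round(0)) for v in range(330,352,3)])
z1=np.load("w1.npz"); w1,d1=z1["w"],z1["d"]; q=w1[100:250,20:250].reshape(-1,3); print("table tilt deg",np.degrees(np.linalg.lstsq(np.c_[q[:,:2],np.ones(len(q))],q[:,2],rcond=None)[0]))
big=np.hstack([cv2.resize(p[90:215,205:435][...,::-1],None,fx=3.4,fy=3.4)]); cv2.imwrite("pics/w2c.png",big)
E
```

```text
cam in tool [ 0.07854958 -0.00061785 -0.12160679] axes [[-0.001, -0.953, -0.304], [1.0, -0.0, -0.001], [0.001, -0.304, 0.953]] 339.9619104472583 325.1918869679539 201.7180731752322
215 [(246, np.float64(-6.7), np.float64(-62.4), np.float64(118.6)), (249, np.float64(-6.9), np.float64(-60.2), np.float64(119.2)), (252, np.float64(-1.3), np.float64(-54.4), np.float64(103.6)), (255, np.float64(-1.1), np.float64(-52.2), np.float64(103.1)), (258, np.float64(32.4), np.float64(-30.5), np.float64(10.3)), (261, np.float64(32.7), np.float64(-29.1), np.float64(9.6)), (386, np.float64(32.4), np.float64(22.5), np.float64(10.8)), (389, np.float64(32.6), np.float64(23.7), np.float64(10.4)), (392, np.float64(32.5), np.float64(24.9), np.float64(10.5)), (395, np.float64(32.2), np.float64(26.4), np.float64(11.5)), (398, np.float64(-1.1), np.float64(48.5), np.float64(104.0)), (401, np.float64(-0.9), np.float64(50.5), np.float64(103.5))]
240 [(246, np.float64(-26.6), np.float64(-63.4), np.float64(117.4)), (249, np.float64(-27.1), np.float64(-61.5), np.float64(118.6)), (252, np.float64(-20.8), np.float64(-5
[... 3338 characters left out ...]
), np.float64(-3.0), np.float64(4.0)), (230, np.float64(28.0), np.float64(-3.0), np.float64(5.0)), (233, np.float64(27.0), np.float64(-3.0), np.float64(3.0))] [(330, np.float64(-20.0), np.float64(-3.0), np.float64(5.0)), (333, np.float64(-21.0), np.float64(-3.0), np.float64(5.0)), (336, np.float64(-23.0), np.float64(-3.0), np.float64(5.0)), (339, np.float64(-25.0), np.float64(-3.0), np.float64(6.0)), (342, np.float64(-26.0), np.float64(-3.0), np.float64(4.0)), (345, np.float64(-92.0), np.float64(-3.0), np.float64(80.0)), (348, np.float64(-94.0), np.float64(-3.0), np.float64(79.0)), (351, np.float64(-96.0), np.float64(-3.0), np.float64(79.0))]
table tilt deg [1.32163105 3.45892771 0.82910957]
```

View pics/w2c.png

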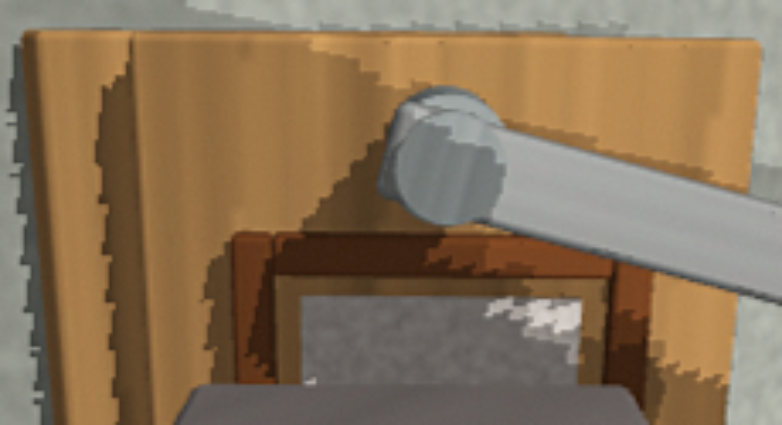

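The crop shows the empty bay's rim: inner sides at u≈285 and 385, outer top edge at v≈158. The plane fits disagree by a few degrees, so I'll take a settled picture and check the camera tilt against the table plane.

```bash
cat >> h.py <<'E'
def fitplane(Q,tol=.0015):
    k=np.ones(len(Q),bool)
    for i in range(8):
        c=Q[k].mean(0); n=np.linalg.svd(Q[k]-c,full_matrices=False)[2][2] if k.sum()<4000 else np.linalg.eigh(np.cov((Q[k]-c).T))[1][:,0]
        res=(Q-c)@n; k=abs(res)<max(tol,1.5*res[k].std())
    return n*np.sign(-n[2]),c,k.sum()
E
python3 - <<'E'
from h import *
status(); p,d,w=cloud("wrist"); status(); pt,r=pose(); np.savez("w3.npz",p=p,d=d,w=w,pt=pt,r=r.as_matrix())
M=r.as_matrix(); L=(w-pt)@M
hsv=cv2.cvtColor(p,cv2.COLOR_RGB2HSV)
def reg(v0,v1,u0,u1): return L[v0:v1,u0:u1][d[v0:v1,u0:u1]>0]
Q=np.vstack([reg(60,260,10,200),reg(10,80,250,420)]); n,c,k=fitplane(Q,.003); print("table n tool",n,k,len(Q),"expect",M.T@[0,0,1],"height of c in world",M@c+pt)
Q=reg(225,338,264,384); n,c,k=fitplane(Q); print("tile n",n,"c",c,k,len(Q))
Q=np.vstack([reg(105,112,260,415),reg(105,155,255,300),reg(165,205,260,270),reg(165,200,402,412)]); n,c,k=fitplane(Q); print("board n",n,"c",c,k,len(Q))
E
```

```text
t 4.12 pos [0.4082 0.0885 0.1483] rpy [1.4975e+02 1.0000e-01 9.9040e+01] F [ 0.9  0.5 -0.8] op 0.68 q [-0.03 -0.07 -1.17 -0.04  0.09  1.41]
t 4.17 pos [0.4095 0.0874 0.1489] rpy [1.4968e+02 1.0000e-01 9.8880e+01] F [-0.4 -0.7 -1.5] op 0.682 q [-0.03 -0.07 -1.16 -0.04  0.09  1.41]
table n tool [-0.00251439  0.50504003 -0.86309226] 49686 49689 expect [-0.00181691  0.50475413 -0.86326124] height of c in world [0.36722346 0.138435   0.00058146]
tile n [-0.00645681  0.00102603 -0.99997863] c [ 0.00406568 -0.00263703  0.00432259] 13258 13497
board n [ 0.0010086   0.00616044 -0.99998052] c [ 0.0545826  -0.01744588  0.10338636] 3908 4069
```

Settled, the table, tile and board planes all agree to within 0.4°. Now the bay and tile positions from that picture.

```bash
cat > bay.py <<'E'
from h import *
def analyse(f,vmax,u0=240,u1=420,v0=120):
    z=np.load(f); p,d,w,pt,M=[z[k] for k in("p","d","w","pt","r")]; L=(w-pt)@M
    def reg(a,b,c,e): return L[a:b,c:e][d[a:b,c:e]>0]
    hsv=cv2.cvtColor(p,cv2.COLOR_RGB2HSV)
    red=(hsv[...,1]>120)&((hsv[...,0]<12))&(p[...,0]>30)&(d>0)
    red[:v0]=0; red[vmax:]=0; red[:,:u0]=0; red[:,u1:]=0
    Q=L[red]; zr=np.median(Q[:,2]); red&=(abs(L[...,2]-zr)<.006)
    Q=L[red]; print("rim z",zr,"x",np.percentile(Q[:,0],[1,50,99]),"y",np.percentile(Q[:,1],[1,99]),"mid y",np.percentile(Q[:,1],[1,99]).mean(),len(Q))
    lft=L[red&(np.arange(640)<300)[None,:]]; rgt=L[red&(np.arange(640)>370)[None,:]]
    return L,p,d,red
if __name__=="__main__":
    L,p,d,red=analyse("w3.npz",200)
    for v in range(172,200,5):
        u=np.argwhere(red[v]).ravel(); print(v,u.min(),u.max(),(L[v,u.min(),1]+L[v,u.max(),1])/2)
    for u in range(290,380,15):
        v=np.argwhere(red[:,u]).ravel(); print(u,v.min(),v.max(),L[v.min(),u,0])
    m=abs(L[...,2]-.0045)<.004; m[:222]=0; m[345:]=0; m[:,:245]=0; m[:,405:]=0; X=L[m]; print("tile x",np.percentile(X[:,0],[.5,99.5]),"y",np.percentile(X[:,1],[1,99]))
E
python3 bay.py
```

```text
rim z 0.09664269371948629 x [0.01284802 0.03468504 0.04122318] y [-0.03834415  0.04164562] mid y 0.0016507383473225237 846
172 270 391 0.0013192033790823399
177 270 388 0.00034023668100967644
182 271 389 0.001003792665628802
187 271 391 0.0018057138201868182
192 271 389 0.0010299119813223928
197 271 389 0.0009932460091602244
290 156 167 0.04094276833956867
305 155 167 0.0412545905781707
320 156 163 0.041144650741239144
335 156 167 0.040907285081854365
350 164 164 0.035911205373672775
365 158 168 0.0400801654556974
tile x [-0.02696577  0.0308893 ] y [-0.03113518  0.02743331]
```

Request:
{"api": "arm_command", "payload": {
  "plan": [
    [-1,-0.1,0.1,1.4,0,0,0],
    [-1,-0.1,0.1,1.4,0,0,0],
    [-1,-0.07,0.1,1.4,0,0,0],
    [-1,0,0.07,1.3,0,0,0],
    [-1,0,0,0,0,0,0]
  ]
}}

```text
time: 4.58
tool_pos: [0.4421, 0.0873, 0.1017]
eef_rot: [2.614, 0.001, 1.72]
force: [0.1, 0.3, -1.6]
opening: 0.682
```

Request:
{"api": "arm_command", "payload": {
  "plan": [
    [-1,0,0,0,0,0,0],
    [-1,0,0,0,0,0,0],
    [-1,0,0,0,0,0,0],
    [-1,0,0,0,0,0,0]
  ]
}}

```text
time: 4.92
tool_pos: [0.4401, 0.0891, 0.1031]
eef_rot: [2.612, 0.001, 1.724]
force: [-0.9, 0.1, -1.6]
opening: 0.686
```

```bash
python3 - <<'E'
from bay import *
z=np.load("w3.npz"); pt,M=z["pt"],z["r"]; status(); p1,_=pose(); print("moved in tool mm",(M.T@(p1-pt))*1000)
p,d,w=cloud("wrist"); pt,r=pose(); np.savez("w4.npz",p=p,d=d,w=w,pt=pt,r=r.as_matrix())
L,p,d,red=analyse("w4.npz",225,200,440,60)
cv2.imwrite("pics/w4.png",cv2.resize(p[60:360,180:470][...,::-1],None,fx=2,fy=2))
for v in range(140,215,12):
    u=np.argwhere(red[v]).ravel(); print(v,u.min(),u.max(),L[v,u.min(),1],L[v,u.max(),1]) if len(u) else 0
for u in range(270,400,15):
    v=np.argwhere(red[:,u]).ravel(); print(u,v.min(),v.max(),L[v.min(),u,0],L[v.max(),u,0]) if len(v) else 0
E
```

```text
t 4.92 pos [0.4401 0.0891 0.1031] rpy [1.4967e+02 8.0000e-02 9.8790e+01] F [-0.9  0.1 -1.6] op 0.686 q [-0.02  0.13 -1.17 -0.25  0.09  1.42]
moved in tool mm [-2.98919944  3.21748486 54.91299606]
rim z 0.041671007299563204 x [0.01553202 0.03801133 0.0440933 ] y [-0.04161454  0.03871683] mid y -0.00144885247811909 1210
176 242 385 -0.041614912437447665 0.028754548153295395
188 243 404 -0.041517356333748326 0.038823209211633444
200 244 403 -0.04117006132194121 0.03868354417426134
212 245 255 -0.04143576501174934 -0.03628088599834434
270 166 182 0.04410746668920008 0.03660545837850881
285 178 181 0.03848885849644744 0.03717777724506073
300 166 181 0.044022730412104305 0.03689157126740092
315 168 180 0.04349890245586651 0.03764325410632603
330 170 182 0.0423055259733693 0.03640779571416196
345 166 182 0.043871265210933624 0.036617251247536536
360 170 182 0.04246957362289504 0.036504353730836644
375 174 182 0.0404838782830658 0.03609885877575583
390 184 204 0.03491347036034725 0.02516199135504082
```

View pics/w4.png

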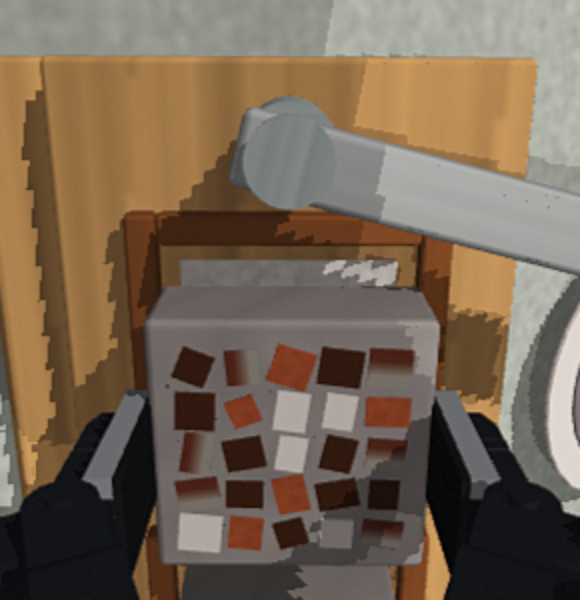

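The picture shows the tile square over the bay, with the rim at crop x 125–450 and the tile at 148–438, so it is centred across the jaws to within about 1 mm. I'll check the along-tool-x offset in the same frame.

```bash
python3 - <<'E'
from bay import *
L,p,d,red=analyse("w4.npz",225,200,440,60)
m=(abs(L[...,2]-.0045)<.004)&(abs(L[...,0])<.04)&(abs(L[...,1])<.04)&(d>0); m[342:]=0; m[:,:250]=0; m[:,402:]=0; X=L[m]; print("tile x",np.percentile(X[:,0],[.5,99.5]),"y",np.percentile(X[:,1],[.5,99.5]))
S=L[203:214,270:380].reshape(-1,3); S=S[(S[:,2]>.008)&(S[:,2]<.032)]; print("side x",np.median(S[:,0]),"z max",S[:,2].max(),"tile top z",np.median(X[:,2]))
Q=np.vstack([L[95:110,220:440].reshape(-1,3)]); Q=Q[abs(Q[:,2]-.05)<.01]; print("board z",np.median(Q[:,2])); 
n,c,k=fitplane(L[225:335,264:384].reshape(-1,3)); print("tile n",n); status()
pp=L[190:202,310:330].reshape(-1,3); print("paper z",np.median(pp[:,2]),"rim z top",np.median(L[168:178,270:300,2]))
E
```

```text
rim z 0.041671007299563204 x [0.01553202 0.03801133 0.0440933 ] y [-0.04161454  0.03871683] mid y -0.00144885247811909 1210
tile x [-0.02787072  0.03066021] y [-0.03003531  0.02887864]
side x 0.030548373545142313 z max 0.027140044135756557 tile top z 0.004523383219118468
board z 0.048584175497750924
tile n [-3.17877990e-03 -5.72915257e-05 -9.99994946e-01]
t 4.97 pos [0.4401 0.0893 0.103 ] rpy [1.4967e+02 7.0000e-02 9.8800e+01] F [ 1.   0.6 -1.5] op 0.685 q [-0.02  0.13 -1.17 -0.25  0.09  1.42]
paper z 0.04746505604859787 rim z top 0.04148293250367141
```

Request:
{"api": "arm_command", "payload": {
  "plan": [
    [-1,0.13,-0.04,0.2,0,0,0],
    [-1,0.12,-0.04,0.3,0,0,0],
    [-1,0,0,0.4,0,0,0],
    [-1,0,0,0,0,0,0],
    [-1,0,0,0,0,0,0]
  ]
}}

```text
time: 5.38
tool_pos: [0.443, 0.0927, 0.0937]
eef_rot: [2.614, 0.001, 1.725]
force: [1.0, -0.0, -1.7]
opening: 0.684
```

```bash
python3 - <<'E'
from bay import *
z=np.load("w4.npz"); pt,M=z["pt"],z["r"]; status(); p1,_=pose(); print("moved in tool mm",(M.T@(p1-pt))*1000)
p,d,w=cloud("wrist"); pt,r=pose(); np.savez("w5.npz",p=p,d=d,w=w,pt=pt,r=r.as_matrix()); p1,_=pose(); print("moved in tool mm",(M.T@(p1-pt))*1000)
L,p,d,red=analyse("w5.npz",225,200,440,60)
m=(abs(L[...,2]-.0045)<.004)&(abs(L[...,0])<.04)&(abs(L[...,1])<.04)&(d>0); m[342:]=0; m[:,:250]=0; m[:,402:]=0; X=L[m]; print("tile x",np.percentile(X[:,0],[.5,99.5]),"y",np.percentile(X[:,1],[.5,99.5]))
E
```

```text
t 5.38 pos [0.443  0.0927 0.0937] rpy [1.4979e+02 6.0000e-02 9.8860e+01] F [ 1.  -0.  -1.7] op 0.684 q [-0.01  0.16 -1.17 -0.29  0.08  1.43]
moved in tool mm [ 2.98269677 -1.74290994  9.81330826]
moved in tool mm [0. 0. 0.]
rim z 0.03199278157852333 x [0.01894721 0.03584878 0.04120404] y [-0.03975292  0.04023795] mid y 0.0002425149495699913 1181
tile x [-0.02772778  0.0308649 ] y [-0.03010064  0.02877329]
```

Request:
{"api": "arm_command", "payload": {
  "plan": [
    [-1,0,0.06,0.25,0,0,0],
    [-1,0,0,0.25,0,0,0],
    [-1,0,0,0.2,0,0,0],
    [-1,0,0,0.1,0,0,0],
    [-1,0,0,0,0,0,0]
  ]
}}

```text
time: 5.85
tool_pos: [0.4477, 0.0932, 0.0873]
eef_rot: [2.614, 0.001, 1.725]
force: [0.1, -0.5, -1.6]
opening: 0.686
```

Request:
{"api": "arm_command", "payload": {
  "plan": [
    [-1,0,0,0.1,0,0,0],
    [-1,0,0,0,0,0,0],
    [-1,0,0,0,0,0,0]
  ]
}}

```text
time: 6.1
tool_pos: [0.4482, 0.0933, 0.0867]
eef_rot: [2.614, 0.001, 1.725]
force: [0.3, -0.2, -0.8]
opening: 0.683
```

```bash
python3 - <<'E'
from bay import *
z=np.load("w5.npz"); pt,M=z["pt"],z["r"]; status(); p1,_=pose(); print("moved in tool mm",(M.T@(p1-pt))*1000)
s=read_state(); print("force tool",M.T@np.array(s["force"]))
E
```

```text
t 6.1 pos [0.4482 0.0933 0.0867] rpy [1.4974e+02 6.0000e-02 9.8830e+01] F [ 0.3 -0.2 -0.8] op 0.683 q [-0.01  0.19 -1.17 -0.32  0.08  1.43]
moved in tool mm [-0.11969094  0.89579347  8.806878  ]
force tool [-0.19975557 -0.11918435  0.80640781]
```

1.5–2 mm to go. Small steps, watching the force.

Request:
{"api": "arm_command", "payload": {
  "plan": [
    [-1,0,0,0.1,0,0,0],
    [-1,0,0,0,0,0,0],
    [-1,0,0,0,0,0,0]
  ]
}}

```text
time: 6.35
tool_pos: [0.4487, 0.0934, 0.0859]
eef_rot: [2.613, 0.001, 1.725]
force: [-0.4, 0.7, 0.0]
opening: 0.682
```

Request:
{"api": "arm_command", "payload": {
  "plan": [
    [-1,0,0,0.1,0,0,0],
    [-1,0,0,0,0,0,0],
    [-1,0,0,0,0,0,0]
  ]
}}

```text
time: 6.6
tool_pos: [0.4488, 0.0935, 0.0856]
eef_rot: [2.612, 0.001, 1.725]
force: [-11.0, -1.1, 20.5]
opening: 0.689
```

Request:
{"api": "arm_command", "payload": {
  "plan": [
    [-1,0,0,0.05,0,0,0],
    [-1,0,0,0,0,0,0],
    [-1,0,0,0,0,0,0]
  ]
}}

```text
time: 6.85
tool_pos: [0.4488, 0.0936, 0.0856]
eef_rot: [2.612, 0.001, 1.725]
force: [-18.1, -3.2, 32.1]
opening: 0.682
```

```bash
python3 - <<'E'
from bay import *
z=np.load("w5.npz"); pt,M=z["pt"],z["r"]; status(); p1,_=pose(); print("moved in tool mm",(M.T@(p1-pt))*1000)
s=read_state(); print("force tool",M.T@np.array(s["force"]))
E
```

```text
t 6.85 pos [0.4488 0.0936 0.0856] rpy [1.4965e+02 9.0000e-02 9.8830e+01] F [-18.1  -3.2  32.1] op 0.682 q [-0.    0.2  -1.17 -0.32  0.08  1.43]
moved in tool mm [ 0.01135881  0.9360742  10.05823908]
force tool [ -0.37819251   0.25247518 -37.00027898]
```

It touched at 10.06 mm of travel (floor predicted at 10.5; the rim would have stopped it at 3.5), with the force purely square to the board. I'll ease off, release and retreat along the normal.

Request:
{"api": "arm_command", "payload": {
  "plan": [
    [-1,0,0,-0.1,0,0,0],
    [-1,0,0,0,0,0,0],
    [0.6,0,0,0,0,0,0],
    [1,0,0,0,0,0,0],
    [1,0,0,0,0,0,0]
  ]
}}

```text
time: 7.27
tool_pos: [0.4494, 0.0934, 0.0855]
eef_rot: [2.613, 0.001, 1.725]
force: [-0.7, -0.8, -0.2]
opening: 1.0
```

Request:
{"api": "arm_command", "payload": {
  "plan": [
    [1,0,0,0,0,0,0],
    [1,0,0,-0.5,0,0,0],
    [1,0,0,-2,0,0,0],
    [1,0,0,-3,0,0,0],
    [1,0,0,-3,0,0,0]
  ]
}}

```text
time: 7.68
tool_pos: [0.4051, 0.0869, 0.1587]
eef_rot: [2.617, 0.001, 1.725]
force: [1.6, -0.3, -0.3]
opening: 1.001
```

Request:
{"api": "arm_command", "payload": {
  "plan": [
    [1,0,0,0,0,0,0],
    [1,0,0,0,0,0,0],
    [1,0,0,0,0,0,0],
    [1,0,0,0,0,0,0]
  ]
}}

```text
time: 8.02
tool_pos: [0.4065, 0.0869, 0.1578]
eef_rot: [2.615, 0.001, 1.725]
force: [0.4, 0.7, -0.6]
opening: 1.0
```

```bash
python3 - <<'E'
from bay import *
status(); p,d,w=cloud("wrist"); pt,r=pose(); np.savez("w6.npz",p=p,d=d,w=w,pt=pt,r=r.as_matrix()); status()
cv2.imwrite("pics/w6.png",p[...,::-1])
pt2,d2,w2=cloud("top"); np.savez("top6.npz",p=pt2,d=d2,w=w2)
E
```

```text
t 8.02 pos [0.4065 0.0869 0.1578] rpy [1.4983e+02 5.0000e-02 9.8830e+01] F [ 0.4  0.7 -0.6] op 1.0 q [-0.03 -0.1  -1.15  0.    0.09  1.41]
t 8.07 pos [0.4063 0.0869 0.1575] rpy [1.4989e+02 4.0000e-02 9.8830e+01] F [ 0.4  0.  -0. ] op 1.004 q [-0.03 -0.1  -1.15  0.    0.09  1.41]
```

View pics/w6.png

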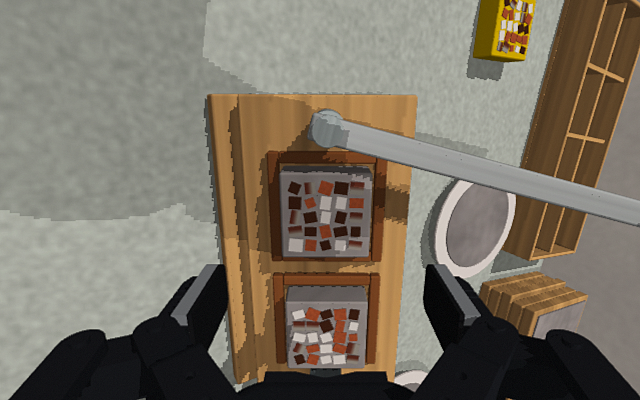

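The picture shows the placed tile sitting square inside the left rim at (325,213), with tile_set below it at (327,325). The bar is still open to the right. Now the tile heights, board frame and knob.

```bash
python3 - <<'E'
from bay import *
z=np.load("w6.npz"); p,d,w,pt,M=[z[k] for k in("p","d","w","pt","r")]; L=(w-pt)@M
def reg(v0,v1,u0,u1): q=L[v0:v1,u0:u1]; return q[d[v0:v1,u0:u1]>0]
n,c,k=fitplane(np.vstack([reg(100,108,245,300),reg(112,145,245,262),reg(160,250,245,262),reg(160,190,390,400)])); print("board",n,c,k)
print("placed h",np.median((reg(180,252,290,365)-c)@n),"n",fitplane(reg(180,252,290,365))[0],"set h",np.median((reg(312,362,300,355)-c)@n),"n",fitplane(reg(312,362,300,355))[0])
z5=np.load("w5.npz"); bay=z5["pt"]+z5["r"]@[.0004,.0004,.039]
_,B=board(8.83); O=bay-B.apply([0,.047,0]); print("O",O,"from top",board()[0])
np.save("O.npy",O)
Q=B.inv().apply((w-O).reshape(-1,3)).reshape(w.shape)
print("board z here",np.median(Q[112:145,245:262,2]))
bar=(d>0)&(abs(Q[...,2]-.036)<.004); bar[:110]=0; bar[230:]=0; bar[:,350:360]=0; bar[:,:345]=0; bar&=(Q[...,0]>.03)&(Q[...,1]>.06)
b=Q[bar]; f=np.polyfit(b[:,0],b[:,1],1); print("bar line y=f(x)",f,"angle",np.pi/2+np.arctan(-f[0])*1,"x rng",b[:,0].min(),b[:,0].max(),len(b))
for f in("top0.npz","top6.npz"):
    z=np.load(f); w,d=z["w"],z["d"]; Q=B.inv().apply((w-O).reshape(-1,3)).reshape(w.shape)
    k=(d>0)&(Q[...,2]>.055)&(Q[...,2]<.075)&(Q[...,0]>.15)&(Q[...,0]<.26)&(Q[...,1]>.05)&(Q[...,1]<.17); K=Q[k]
    if len(K): print(f,"knob board",K.min(0),K.max(0),len(K),"med",np.median(K,0))
E
```

```text
board [ 8.88507891e-04  1.27277797e-03 -9.99998795e-01] [ 0.02649521 -0.0387709   0.11251356] 2665
placed h 0.02440157104633217 n [ 8.77423243e-04  5.73468665e-03 -9.99983172e-01] set h 0.024569439705348174 n [-6.79452036e-04  1.84906999e-03 -9.99998060e-01]
O [0.46993521 0.04963947 0.06031083] from top [0.4674919 0.0490976 0.06     ]
board z here 8.482525136788189e-05
bar line y=f(x) [-0.24244587  0.10353727] angle 1.808652677404874 x rng 0.0300016432655857 0.19283162894432482 6282
top0.npz knob board [0.20408038 0.0504091  0.0572288 ] [0.21822672 0.05844265 0.07020505] 19 med [0.21046133 0.05384669 0.06521442]
top6.npz knob board [0.20308082 0.0501808  0.0604299 ] [0.21814752 0.05864895 0.0703769 ] 18 med [0.21073144 0.05414723 0.066388  ]
```

The placed tile's top is 24.4 mm above the board and level, against 24.6 mm for tile_set, so it is fully home. The bar angle is about 1.33 rad with the knob at board (0.210, 0.054), and both cameras agree. Next is a fork grip on the knob.

```bash
cat >> h.py <<'E'
def kpose(phi,h,rad=.215,O=None):
    """tool pose over the knob at bar angle phi, TCP h above board face, jaws tangential"""
    O=np.load("O.npy") if O is None else O; _,B=board(8.83); Bz=B*R.from_euler('z',phi)
    return O+B.apply([rad*np.sin(phi),.105-rad*np.cos(phi),h]),tool_on(Bz)
E
python3 - <<'E'
from h import *
status()
pt,Rt=kpose(1.333,.135); print(pt,np.degrees(Rt.as_euler('xyz')))
e=plan(0.1,pt,Rt,12,nd=(1,0))
e=plan(0.1,*kpose(1.333,.135),1,start=e)
E
```

```text
t 8.12 pos [0.4061 0.087  0.1573] rpy [1.4992e+02 3.0000e-02 9.8830e+01] F [ 0.2  0.3 -0.5] op 0.999 q [-0.03 -0.1  -1.15  0.    0.09  1.41]
[0.5737028  0.12076538 0.28169915] [172.25520404  29.07340294 173.19418308]
[[0.1,0.1,1.8,-0.2,0.0,0.0,-6.0],[0.1,-0.2,1.7,-0.2,0.0,0.0,-7.0],[0.1,-0.3,1.7,-0.2,0.0,0.0,-6.0],[0.1,-0.5,1.7,-0.1,0.0,0.0,-6.0],[0.1,-0.7,1.6,-0.2,0.0,0.0,-7.0]]
[[0.1,-0.9,1.5,-0.2,0.0,0.0,-6.0],[0.1,-1.0,1.5,-0.2,0.0,0.0,-7.0],[0.1,-1.2,1.2,-0.2,0.0,0.0,-6.0],[0.1,-1.3,1.2,-0.2,0.0,0.0,-6.0],[0.1,-1.4,1.0,-0.1,0.0,0.0,-7.0]]
[[0.1,-1.6,0.8,-0.2,0.0,0.0,-6.0],[0.1,-1.6,0.7,-0.2,0.0,0.0,-6.0]]
max mm 18.138357147217054 deg 7.0
[[0.1,-0.01,-0.02,-0.01,0.0,0.1,-0.4]]
max mm 0.24494897427831783 deg 0.4123105625617661
```

Request:
{"api": "arm_command", "payload": {
  "plan": [
    [0.1,0.1,1.8,-0.2,0,0,-6],
    [0.1,-0.2,1.7,-0.2,0,0,-7],
    [0.1,-0.3,1.7,-0.2,0,0,-6],
    [0.1,-0.5,1.7,-0.1,0,0,-6],
    [0.1,-0.7,1.6,-0.2,0,0,-7]
  ]
}}

```text
time: 8.53
tool_pos: [0.4767, 0.101, 0.2093]
eef_rot: [2.687, 0.272, 2.226]
force: [0.7, -0.1, 0.1]
opening: 0.55
```

Request:
{"api": "arm_command", "payload": {
  "plan": [
    [0.1,-0.9,1.5,-0.2,0,0,-6],
    [0.1,-1.0,1.5,-0.2,0,0,-7],
    [0.1,-1.2,1.2,-0.2,0,0,-6],
    [0.1,-1.3,1.2,-0.2,0,0,-6],
    [0.1,-1.4,1.0,-0.1,0,0,-7]
  ]
}}

```text
time: 8.95
tool_pos: [0.5464, 0.1155, 0.2609]
eef_rot: [2.896, 0.469, 2.789]
force: [0.3, -0.1, 0.0]
opening: 0.548
```

Request:
{"api": "arm_command", "payload": {
  "plan": [
    [0.1,-1.6,0.8,-0.2,0,0,-6],
    [0.1,-1.6,0.7,-0.2,0,0,-6],
    [0.1,0,0,0,0,0,0],
    [0.1,0,0,0,0,0,0],
    [0.1,0,0,0,0,0,0]
  ]
}}

```text
time: 9.37
tool_pos: [0.5724, 0.1208, 0.2812]
eef_rot: [3.002, 0.507, 3.013]
force: [-0.9, -0.2, -0.7]
opening: 0.547
```

```bash
python3 - <<'E'
from h import *
status(); p,d,w=cloud("wrist"); pt,r=pose(); status(); cv2.imwrite("pics/w7.png",p[...,::-1])
L=r.inv().apply((w-pt).reshape(-1,3)).reshape(w.shape)
k=(d>0)&(p.max(2)<60)&(abs(L[...,0])<.04)&(abs(L[...,1])<.018)&(L[...,2]>.04); K=L[k]; print("knob in tool",np.percentile(K,[2,50,98],axis=0),len(K))
q=kpose(1.333,.067); print("target in tool",r.inv().apply(q[0]-pt)*100,np.degrees((r.inv()*q[1]).as_rotvec()))
E
```

```text
t 9.37 pos [0.5724 0.1208 0.2812] rpy [172.02  29.03 172.66] F [-0.9 -0.2 -0.7] op 0.547 q [ 0.06  0.04 -0.62  0.39  0.05  0.16]
t 9.42 pos [0.5722 0.1208 0.2813] rpy [172.04  29.05 172.68] F [0.9 0.7 0.8] op 0.546 q [ 0.06  0.04 -0.62  0.39  0.05  0.16]
knob in tool [[-0.00757128 -0.01131703  0.06815093]
 [ 0.00253338 -0.00404951  0.07002525]
 [ 0.00646353  0.00279472  0.09540663]] 780
target in tool [-0.14911222  0.01594259  6.83953987] [-0.03069185  0.03427911 -0.44877345]
```

View pics/w7.png

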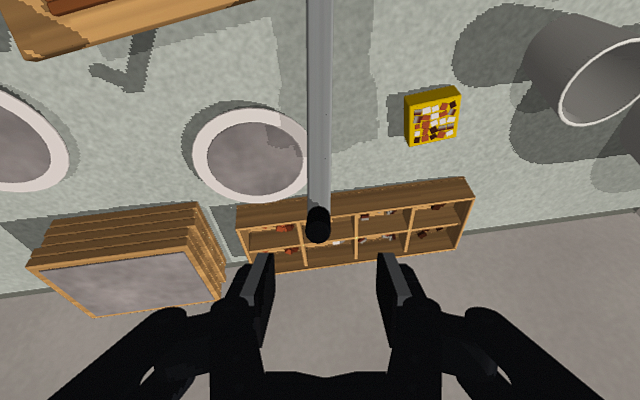

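The view shows the knob at (318,222), midway between the fingers and about 4 mm towards -y in the tool. Descend onto it as a fork, then narrow the jaws.

Request:
{"api": "arm_command", "payload": {
  "plan": [
    [0.1,0,-0.2,2,0,0,0],
    [0.1,0,-0.2,2.5,0,0,0],
    [0.1,0,0,2,0,0,0],
    [0.1,0,0,0,0,0,0],
    [0.1,0,0,0,0,0,0]
  ]
}}

```text
time: 9.83
tool_pos: [0.6042, 0.1217, 0.2249]
eef_rot: [3.003, 0.507, 3.015]
force: [-0.2, -0.9, 0.1]
opening: 0.55
```

Request:
{"api": "arm_command", "payload": {
  "plan": [
    [-0.4,0,0,0,0,0,0],
    [-0.4,0,0,0,0,0,0],
    [-0.4,0,0,0,0,0,0],
    [-0.4,0,0,0,0,0,0]
  ]
}}

```text
time: 10.17
tool_pos: [0.6061, 0.122, 0.2283]
eef_rot: [3.002, 0.513, 3.015]
force: [-0.2, 0.4, 0.5]
opening: 0.296
```

```bash
python3 - <<'E'
from h import *
status(); pt,r=pose(); _,B=board(8.83); print("board pos",B.inv().apply(pt-np.load("O.npy")))
# arc with jaws tangential from 1.31 to 0.0 and a little beyond, carrying rounding
st=(pt,r); phi0=1.31; phi=phi0; rows=[]
N=20
for i in range(1,N+1):
    phi=phi0*(1-i/N)-.03*i/N
    st=plan(-0.4,*kpose(phi,.0695),1,start=st)
E
```

```text
t 10.17 pos [0.6061 0.122  0.2283] rpy [172.01  29.39 172.75] F [-0.2  0.4  0.5] op 0.296 q [ 0.06  0.16 -0.64  0.24  0.05  0.16]
board pos [0.21013794 0.05056717 0.0726129 ]
[[-0.4,0.28,-1.59,0.31,0.0,0.4,4.8]]
max mm 16.43958636949239 deg 4.8166378315169185
[[-0.4,0.05,-1.44,0.0,0.0,0.0,3.9]]
max mm 14.408677940741129 deg 3.9
[[-0.4,0.05,-1.44,0.0,0.0,0.0,3.8]]
max mm 14.408677940741129 deg 3.8
[[-0.4,0.05,-1.44,0.0,0.0,0.0,3.8]]
max mm 14.408677940741129 deg 3.8
[[-0.4,0.05,-1.44,0.0,0.0,0.0,3.9]]
max mm 14.408677940741129 deg 3.9
[[-0.4,0.04,-1.44,-0.01,0.0,0.0,3.8]]
max mm 14.405901568454507 deg 3.8
[[-0.4,0.05,-1.44,0.0,0.0,-0.1,3.8]]
max mm 14.408677940741129 deg 3.8013155617496426
[[-0.4,0.05,-1.44,0.0,0.0,0.0,3.9]]
max mm 14.408677940741129 deg 3.9
[[-0.4,0.05,-1.44,0.0,0.0,0.0,3.8]]
max mm 14.408677940741129 deg 3.8
[[-0.4,0.05,-1.44,0.0,0.0,0.0,3.9]]
max mm 14.408677940741129 deg 3.9
[[-0.4,0.05,-1.44,0.0,0.0,0.0,3.8]]
max mm 14.408677940741129 deg 3.8
[[-0.4,0.04,-1.44,0.0,0.0,0.0,3.8]]
max mm 14.405554484295283 deg 3.8
[[-0.4,0.05,-1.44,0.0,0.0,0.0,3.9]]
max mm 14.408677940741129 deg 3.9
[[-0.4,0.05,-1.44,0.0,0.0,0.0,3.8]]
max mm 14.408677940741129 deg 3.8
[[-0.4,0.05,-1.44,0.0,0.0,0.0,3.9]]
max mm 14.408677940741129 deg 3.9
[[-0.4,0.05,-1.44,0.0,0.0,0.0,3.8]]
max mm 14.408677940741129 deg 3.8
[[-0.4,0.05,-1.44,-0.01,0.0,0.0,3.8]]
max mm 14.409024949662626 deg 3.8
[[-0.4,0.05,-1.43,0.0,0.1,0.0,3.9]]
max mm 14.30873858870865 deg 3.9012818406262317
[[-0.4,0.04,-1.44,0.0,0.0,0.0,3.8]]
max mm 14.405554484295283 deg 3.8
[[-0.4,0.05,-1.44,0.01,0.0,0.0,3.9]]
max mm 14.409024949662626 deg 3.9
```

Request:
{"api": "arm_command", "payload": {
  "plan": [
    [-0.4,0.2,-0.8,0.2,0,0.4,2.0],
    [-0.4,0.1,-1.2,0.1,0,0,4],
    [-0.4,0.05,-1.44,0,0,0,4],
    [-0.4,0.05,-1.44,0,0,0,3.8],
    [-0.4,0.05,-1.44,0,0,0,3.8]
  ]
}}

```text
time: 10.58
tool_pos: [0.5933, 0.061, 0.2113]
eef_rot: [2.846, 0.437, 2.674]
force: [-0.2, 0.5, -0.1]
opening: 0.295
```

Request:
{"api": "arm_command", "payload": {
  "plan": [
    [-0.4,0.05,-1.44,0,0,0,3.8],
    [-0.4,0.05,-1.44,0,0,0,3.8],
    [-0.4,0.05,-1.44,0,0,0,3.8],
    [-0.4,0.05,-1.44,0,0,0,3.8],
    [-0.4,0.05,-1.44,0,0,0,3.8]
  ]
}}

```text
time: 11.0
tool_pos: [0.5609, 0.0012, 0.1877]
eef_rot: [2.722, 0.32, 2.34]
force: [0.3, 0.6, 0.7]
opening: 0.3
```

```bash
python3 - <<'E'
from h import *
status(); pt,r=pose(); _,B=board(8.83); b=B.inv().apply(pt-np.load("O.npy")); print("board pos",b,"rad",np.hypot(b[0],b[1]-.105))
p,d,w=cloud("wrist"); cv2.imwrite("pics/w8.png",p[...,::-1]); ph=np.arctan2(b[0],.105-b[1]); print("tool phi",ph)
Rt=kpose(ph,.0695); print("corr",r.inv().apply(Rt[0]-pt)*100,np.degrees((r.inv()*Rt[1]).as_rotvec()))
E
```

```text
t 11.0 pos [0.5609 0.0012 0.1877] rpy [155.93  18.34 134.04] F [0.3 0.6 0.7] op 0.3 q [-0.22  0.13 -0.8   0.15  0.19  0.56]
board pos [ 0.13509917 -0.06186679  0.06904353] rad 0.2147005147737175
tool phi 0.680581077361356
corr [-0.02989586 -0.00011436 -0.0456815 ] [-0.04176989 -0.06588832  0.15524271]
```

View pics/w8.png

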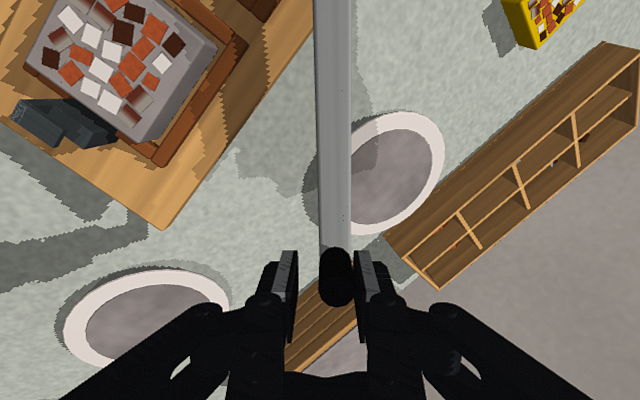

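The view shows the knob at (335,275), carried by the rear finger, with the tool on the arc (radius 0.2147 m). Continuing.

Request:
{"api": "arm_command", "payload": {
  "plan": [
    [-0.4,0.05,-1.44,0,0,0,3.8],
    [-0.4,0.05,-1.44,0,0,0,3.9],
    [-0.4,0.05,-1.44,0,0,0,3.8],
    [-0.4,0.05,-1.44,0,0,0,3.9],
    [-0.4,0.05,-1.44,0,0,0,3.8]
  ]
}}

```text
time: 11.47
tool_pos: [0.5132, -0.0419, 0.1567]
eef_rot: [2.646, 0.172, 2.031]
force: [-0.1, 1.2, 1.2]
opening: 0.297
```

Request:
{"api": "arm_command", "payload": {
  "plan": [
    [-0.4,0.05,-1.44,0,0,0,3.9],
    [-0.4,0.05,-1.44,0,0,0,3.8],
    [-0.4,0.05,-1.1,0,0,0,2.9],
    [-0.4,0.02,-0.7,0,0,0,1.9],
    [-0.4,0,0,0,0,0,0]
  ]
}}

```text
time: 11.88
tool_pos: [0.4746, -0.0582, 0.133]
eef_rot: [2.626, 0.065, 1.841]
force: [-0.3, 0.5, 0.1]
opening: 0.297
```

```bash
cat > k.py <<'E'
from h import *
status(); pt,r=pose(); _,B=board(8.83); b=B.inv().apply(pt-np.load("O.npy")); print("board pos",b,"rad",np.hypot(b[0],b[1]-.105))
print("force board",B.inv().apply(read_state()["force"]))
for ph in (0,): Rt=kpose(ph,.0695); print("to closed",r.inv().apply(Rt[0]-pt)*100,np.degrees((r.inv()*Rt[1]).as_rotvec()))
E
python3 k.py
```

```text
t 11.88 pos [ 0.4746 -0.0582  0.133 ] rpy [150.44   3.71 105.47] F [-0.3  0.5  0.1] op 0.297 q [-0.45  0.11 -1.02  0.    0.29  0.9 ]
board pos [ 0.02595774 -0.10726361  0.06892082] rad 0.21384490270569653
force board [-0.14550931  0.4942432   0.21048627]
to closed [ 0.07233312 -2.60935712 -0.04793032] [-0.22269764 -0.08125204  7.60378049]
```

Request:
{"api": "arm_command", "payload": {
  "plan": [
    [-0.4,0.02,-0.8,0,0,0,2.5],
    [-0.4,0.02,-0.8,0,0,0,2.5],
    [-0.4,0,-0.6,-0.03,0,0,1.5],
    [-0.4,0,-0.4,0,0,0,1],
    [-0.4,0,0,0,0,0,0]
  ]
}}

```text
time: 12.3
tool_pos: [0.4534, -0.0632, 0.1209]
eef_rot: [2.621, 0.001, 1.729]
force: [0.1, -0.6, -0.4]
opening: 0.3
```

Request:
{"api": "arm_command", "payload": {
  "plan": [
    [-0.4,0,-0.2,0,0,0,0],
    [-0.4,0,-0.2,0,0,0,0],
    [-0.4,0,0,0,0,0,0]
  ]
}}

```text
time: 12.55
tool_pos: [0.4504, -0.0639, 0.1191]
eef_rot: [2.62, 0.001, 1.729]
force: [1.1, -0.7, 0.1]
opening: 0.299
```

```bash
python3 k.py
```

```text
t 12.55 pos [ 0.4504 -0.0639  0.1191] rpy [1.5013e+02 8.0000e-02 9.9080e+01] F [ 1.1 -0.7  0.1] op 0.299 q [-0.5   0.1  -1.09 -0.05  0.31  0.98]
board pos [-0.00243978 -0.10918206  0.06926008] rad 0.21419595489945953
force board [ 0.89999962 -0.83160634 -0.3629422 ]
to closed [-0.08286282  0.24355584 -0.02460651] [-0.12751991 -0.05039861  0.25622813]
```

Keep pushing in 2 mm steps until the stop shows up in the force.

Request:
{"api": "arm_command", "payload": {
  "plan": [
    [-0.4,0,-0.2,0,0,0,0],
    [-0.4,0,0,0,0,0,0]
  ]
}}

```text
time: 12.72
tool_pos: [0.4485, -0.0641, 0.118]
eef_rot: [2.62, 0.001, 1.729]
force: [-0.3, 0.8, -1.2]
opening: 0.302
```

Request:
{"api": "arm_command", "payload": {
  "plan": [
    [-0.4,0,-0.2,0,0,0,0],
    [-0.4,0,0,0,0,0,0]
  ]
}}

```text
time: 12.88
tool_pos: [0.448, -0.0644, 0.1178]
eef_rot: [2.617, 0.001, 1.73]
force: [4.1, 2.0, 0.4]
opening: 0.299
```

Request:
{"api": "arm_command", "payload": {
  "plan": [
    [-0.4,0,-0.1,0,0,0,0],
    [-0.4,0,0,0,0,0,0],
    [-0.4,0,0,0,0,0,0]
  ]
}}

```text
time: 13.13
tool_pos: [0.4479, -0.0644, 0.1177]
eef_rot: [2.616, 0.001, 1.731]
force: [5.9, 2.8, 0.5]
opening: 0.298
```

```bash
python3 k.py
```

```text
t 13.13 pos [ 0.4479 -0.0644  0.1177] rpy [1.4989e+02 7.0000e-02 9.9160e+01] F [5.9 2.8 0.5] op 0.298 q [-0.51  0.1  -1.1  -0.06  0.31  0.97]
board pos [-0.00529718 -0.10934779  0.06937784] rad 0.2144132304143393
force board [ 5.69548911  1.88537134 -2.70322759]
to closed [-0.06819047  0.52936371 -0.01131092] [ 0.11075131 -0.10156633  0.3235038 ]
```

It stopped where predicted (TCP −5.3 mm, half the fork play past zero). One firmer nudge, then ease off and open straight off the knob.

Request:
{"api": "arm_command", "payload": {
  "plan": [
    [-0.4,0,-0.2,0,0,0,0],
    [-0.4,0,-0.2,0,0,0,0],
    [-0.4,0,0,0,0,0,0]
  ]
}}

```text
time: 13.38
tool_pos: [0.4475, -0.0646, 0.1176]
eef_rot: [2.609, 0.001, 1.734]
force: [15.6, 7.8, -1.8]
opening: 0.306
```

```bash
python3 k.py
```

```text
t 13.38 pos [ 0.4475 -0.0646  0.1176] rpy [1.4947e+02 6.0000e-02 9.9350e+01] F [15.6  7.8 -1.8] op 0.306 q [-0.51  0.1  -1.1  -0.07  0.32  0.97]
board pos [-0.00575853 -0.10946621  0.0695285 ] rad 0.2145435048833914
force board [13.43863489  5.27476879 -9.87123812]
to closed [-0.05817842  0.57533959  0.00797965] [ 0.53105045 -0.21120417  0.47573895]
```

Request:
{"api": "arm_command", "payload": {
  "plan": [
    [-0.4,0,0.4,0,0,0,0],
    [-0.4,0,0.4,0,0,0,0],
    [-0.2,0,0.2,0,0,0,0],
    [-0.2,0,0,0,0,0,0],
    [-0.2,0,0,-1,0,0,0]
  ]
}}

```text
time: 13.8
tool_pos: [0.4455, -0.0642, 0.127]
eef_rot: [2.623, 0.0, 1.729]
force: [0.1, 0.1, -0.8]
opening: 0.398
```

Request:
{"api": "arm_command", "payload": {
  "plan": [
    [-0.2,0,0,-2,0,0,0],
    [-0.2,0,0,-3,0,0,0],
    [-0.2,0,0,-3,0,0,0],
    [-0.2,0,0,-2,0,0,0],
    [-0.2,0,0,0,0,0,0]
  ]
}}

```text
time: 14.22
tool_pos: [0.397, -0.0732, 0.2177]
eef_rot: [2.618, 0.004, 1.727]
force: [0.2, -1.1, 0.1]
opening: 0.399
```

Request:
{"api": "arm_command", "payload": {
  "plan": [
    [-0.2,0,0,0,0,0,0],
    [-0.2,0,0,0,0,0,0],
    [-0.2,0,0,0,0,0,0]
  ]
}}

```text
time: 14.47
tool_pos: [0.3966, -0.0718, 0.2136]
eef_rot: [2.622, -0.0, 1.729]
force: [0.6, -0.3, -0.3]
opening: 0.403
```

```bash
python3 - <<'E'
from h import *
status(); p,d,w=cloud("wrist"); ps,ds,ws=cloud("scene")
cv2.imwrite("pics/end.png",np.vstack([p[...,::-1],cv2.resize(ps[160:300,240:460][...,::-1],(640,407))[:200]]) if 0 else np.hstack([cv2.resize(p[...,::-1],(480,300)),cv2.resize(ps[170:290,285:413][...,::-1],(320,300))]))
_,B=board(8.83); O=np.load("O.npy")
for n,W,D,P in(("wrist",w,d,p),("scene",ws,ds,ps)):
    Q=B.inv().apply((W-O).reshape(-1,3)).reshape(W.shape)
    k=(D>0)&(abs(Q[...,2]-.036)<.0035)&(abs(Q[...,0])<.06)&(Q[...,1]<.09)&(Q[...,1]>-.08); b=Q[k]
    if len(b)>20:
        f=np.polyfit(b[:,1],b[:,0],1); print(n,"bar x=f(y)",f,"angle",-np.arctan(f[0]),"at knob",np.polyval(f,-.11),len(b))
    for nm,y in(("left",.047),("right",-.047)):
        t=(D>0)&(abs(Q[...,1]-y)<.022)&(abs(Q[...,0])<.025)&(abs(Q[...,0])>.012)&(Q[...,2]<.03); print(n,nm,np.median(Q[t][:,2]) if t.any() else None,t.sum())
E
```

```text
t 14.47 pos [ 0.3966 -0.0718  0.2136] rpy [ 1.5023e+02 -2.0000e-02  9.9070e+01] F [ 0.6 -0.3 -0.3] op 0.403 q [-0.62 -0.21 -1.01  0.38  0.36  0.86]
wrist bar x=f(y) [ 3.91302668e-03 -9.23625161e-05] angle -0.003913006708456443 at knob -0.0005227954508902689 3440
wrist left 0.024783838017683277 502
wrist right 0.024911182453117138 1887
scene bar x=f(y) [0.00450293 0.00320605] angle -0.004502895997519668 at knob 0.0027107269465192338 192
scene left -0.056588719185112844 95
scene right -0.05850290773012446 90
```

View pics/end.png

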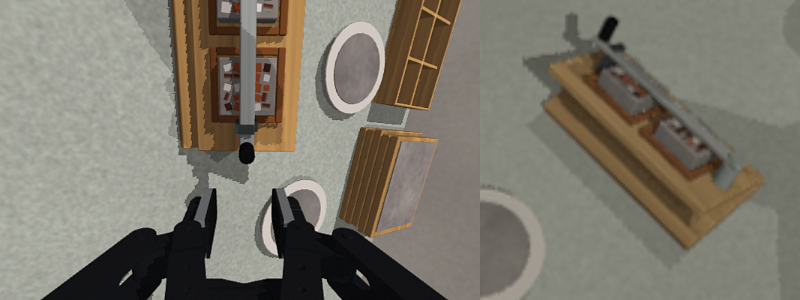

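The bar lies across both tiles at angle 0 ± 0.005 rad with its end in the catch (wrist view, about (247,128)). Both tiles measure 25 mm high and the gripper is clear. Handing in.

```bash
python3 -c "
from plant import *
print(close_job())"
```

```text
the job is handed in; nothing more can be done
None
```

The loose tile is in the left bay, mosaic side up, and the bar is closed across both tiles. I handed the job in at about 14.5 s of the 61 s allowed; it reports no verdict.

**Tile:** I lowered it square to the board until it met the floor of the bay, where the highest reading was about 37 N at the wrist, and then let it go. Its top measured 24.4 mm above the board, against 24.6 mm for tile_set, so it lies fully home and level.

**Bar:** I pushed the knob round its arc, with the fingers held loosely around it, until it met a firm stop of about 17 N. The last wrist view put the bar at 0 within 0.005 rad, with its end in the catch. Both tiles then read about 25 mm high, and the gripper was clear of everything.

**Checks that disagreed:**
- The first bay measurements were off by a few mm and degrees because the arm was still settling. I repeated them once it was still.
- In the last scene-camera check, the bar angle agreed, but its position came out about 3 mm up the slope.
- That camera's tile heights were unusable because it saw the ground beyond the board, so the final tile heights come from the wrist camera alone.
- I did not measure the other things on the table again; the arm came near none of them.

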